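Load the tube drilling jig

ROBOT

A 6-joint arm with a two-finger parallel gripper is mounted at the origin on the work surface. World frame = base frame: x ahead of the robot, y to its left, z up, the work surface at z = 0. Lengths are in mm, angles in rad, forces in N, time in s.
With the tool pointing down it reaches from about 275 to 775 mm from the base axis. Payload 14.6 kg.
Tool frame: the origin (TCP) lies midway between the tips of the shut fingers; the grasp point (between the pads) lies 19 mm behind it (arm.grip_point_offset is the distance from the TCP to the grasp point, in mm); z points along the fingers, y is the direction in which the jaws open and shut (so a half turn about z gives the same grasp; the last joint's range is limited). The gripper opens to 85 mm and grips with 20 to 120 N. Pads are 22 mm wide; open, the fingers measure 114 mm over their backs; the gripper's body (76 mm by 85 mm) begins 54 mm behind the grasp point. The pads swing forward as they close: fully open they stand 13 mm farther back than shut.
Start: joints at [-1.425, 0.263, -0.048, 1.259, 0, 1.415], TCP at [155.543, -501.433, 231.278] pointing down, gripper open.
Joint ranges: [-2.65, 2.65], [-0.89, 1.7], [-1.18, 1.37], [-2.13, 2.11], [-1.35, 1.29], [-3.14, 3.14]. Speed limits (rad/s): [1.89, 1.89, 2.57, 2.79, 3.14, 3.14].

INTERFACE

Orientations are given as a unit quaternion [x, y, z, w].
In Python, from workcell import arm, cams gives the robot as it stands. The module is installed in compiled form; this text tells all that it offers.
- The arm moves only by the tool play_rows, never from a script. Its argument "moves" is a list of rows, each a list of 4 numbers: the shift along the tool's x, y, z in mm, then the turn about the tool's z in degrees. In form: [[x, y, z, twist], ...]. A call has 1 to 8 rows; each row shifts and turns the commanded pose from where the row before left it, along the tool's axes as they then stand; what a row does not reach is not made up. A row lasts 1/10 s, in which the tool goes at most 50 mm and 8.59 degrees, less where a joint would pass 70% of its speed; a pose out of reach is approached as far as the arm can. A call is refused whole if a number of a shift passes 50 or a number of a turn 8.59, either way. A call with a gripper value outside its range is refused whole. "gripper" is the opening, from 0 (shut) to 1 (fully open), set as the call begins (left out, the last holds). The fingers move at their own pace and stop on an object; "grip_force" is the grip in N (left out, the last holds). Time passes only in rows, so rows that do not move let the fingers close. It gives the time, the measured TCP pose, the force and the opening at its end, in the units of the state.
- arm.get_obs(): the state, without advancing time (a new reading comes with each control period).
- cams.snapshot(name): name is "scene" or "top" or "wrist"; returns a dict with "img" (480x640x3 uint8, blue, green, red), "fx", "fy", "cx", "cy" (pixels), "k1" (the pictures are not rectified: a ray, as slopes to the right and down, at radius r is drawn at 1 + k1 r^2 times it, then the intrinsics apply), "origin" and "attitude" of the camera in the world; the wrist camera has in their place "mount" (4x4, takes a point from camera to tool coordinates, whose origin is the TCP and whose axes are the flange's). Camera axes: x right, y down, z forward; pixel columns grow to the right and rows downward; lengths in mm; the calibration is good to about 2 mm. A picture is of the moment at which its call begins: read the wrist's pose just before it. There is no depth.
- arm.finish_job(): hands the job in, once; it reports no verdict.
The state is a dict: "t": time; "joint_positions": joint angles; "qvel": joint speeds; "joint_efforts": joint torques, N m; "position": TCP position; "tool_rot": TCP orientation; "force": force on the tool from outside, world axes, zero at the start; "torque": the same for the moment, N m; "gripper_width": finger opening in mm.
Only numpy, scipy, OpenCV 4.12 (cv2) and the standard library are available. Lean on these libraries where they do the work, as an engineer would, in place of code of your own. Each camera call takes 0.05 s, during which the arm holds its last target.

TASK

Load the drilling jig: with the fingertips, gently roll the tube offcut up the sloped chute and over the crest so that it drops into the seat against the end stop and cannot roll back. Then push the hinged drill plate over and fully down onto its two rest pins. Do not pick the tube up or take it out of the chute, do not flick it, leave the other things on the bench alone, and finish with the hand clear.

Things in the scene. Friction and masses are not known exactly. Their poses are not given: they have to be found in the camera images.
- jig: Drilling jig screwed to the bench: aluminium base plate 300 x 110 x 10 mm with a sloped steel chute, a seat, an end stop and a hinged drill plate. Origin: centre of the base's underside, on the bench. x runs level, uphill along the chute towards the end stop; z up; symmetrical about its x-z plane. Beside the seat (x 42 to 110 mm) cheeks with inner faces at y = +-33 rise to z = 62 mm.
- chute: Sloped steel gutter of the jig, open at the top, 66 mm wide inside, 180 mm long. Origin: on its floor at the foot of the low lip, mid-width; x runs up along the floor (9 degrees above level), z square to the floor. Side walls stand 16 mm above the floor; the low lip at x = 0 is 8 mm high and 3 mm thick, with nothing behind it.
- crest (a point): Top end of the chute floor, mid-width, at jig x = 60, z = 44.5 mm (the low lip's foot is at jig x = -118, z = 16 mm). From here the seat falls 20 degrees to the end stop, so a tube past the crest rolls into the seat by itself and cannot roll back.
- tube: Steel tube offcut, 48 mm outside diameter, 60 mm long, about 240 g, lying across the chute and free to roll. At the start it rests against the low lip. Origin: its centre. Its y axis runs along the tube, across the chute; x and z turn as it rolls. It rolls back down the chute if let go below the crest.
- seat (a point): Where the tube's centre is when it sits fully in the seat against the end stop: jig x = 86, z = 60.6 mm (8 mm lower than on the crest). The end stop is an upright plate 78 mm wide, its face at jig x = 110 mm, 15 mm thick, top at z = 82 mm; two hinge ears on it reach z = 100 mm.
- pins (a point): Mid-way between the tops of the two rest pins, at jig x = 52, z = 88 mm. The pins are 10 mm in diameter and stand at jig y = +-42.5 mm, outside the chute walls.
- leaf (a joint): Drill plate angle, rad: 0 closed, level on the rest pins over the seat, its top at jig z = 98 mm, clearing a seated tube by 3 mm (it cannot close on an unseated one); 1.57 upright. It starts leaning back at 1.75 to 2.0; limit 2.1. Slightly stiff hinge: it stays put near upright and falls shut once tipped some 35 degrees past upright towards the chute.
- leaf_hinge (a point): Middle of the drill plate's hinge axis, above the end stop at jig x = 117.5, z = 93 mm; the axis is along the jig's y. The plate is aluminium, 10 mm thick, 96 mm wide (across the chute), 200 g.
- leaf_edge (a point): Middle of the drill plate's free edge, 72 mm from the hinge axis, half-way through its thickness.
- offcut: Bystander: another steel tube offcut, 48 mm diameter, 75 mm tall, standing on end on the bench. Origin: centre of its underside.
- jar: Bystander: glass screw jar with a screw lid, 68 mm diameter, 95 mm tall, standing. Origin: centre of its underside.
- cap: Bystander: black plastic post cap, 62 mm diameter, 32 mm tall, lying on its flat underside. Origin: centre of its underside.
- wrench: Bystander: steel combination wrench, 170 mm long and under 15 mm thick, lying flat on the bench along its own x. Origin: centre of its underside.
Not all that is in view belongs to the job. Leave any orange or yellow look-alike of the tube alone.

How it is judged (in metres and radians):
On the way, in this order (a step that is already met when the one before it is completed fails the run):
1. the tube lies in the seat against the end stop, with the drill plate still open (x of tube in the frame of jig between 0.082 and 0.09 m and z of tube in the frame of jig below 0.064 m and value of joint leaf above 1.2 rad), for 0.3 s.
2. the drill plate is down on its rest pins over the seated tube (x of tube in the frame of jig between 0.082 and 0.09 m and z of tube in the frame of jig below 0.064 m and value of joint leaf below 0.06 rad), for 0.2 s.
At the end, for the whole second after the job is handed in: The tube is at rest in the seat against the end stop (centre within 4 mm of its seated place along the jig, and dropped below the crest), the drill plate is down (within 0.06 rad of closed), and the bystanders are within 15 mm of where they stood (all of step 2 and linear speed of tube below 0.02 m/s and distance of each of offcut, jar, cap, wrench from where it was at the start of the episode below 0.015 m); the robot touches nothing.
It fails at once if the tube is lifted off the chute (more than 8 mm) (z of tube in the frame of chute above 0.032 m).
It fails at once if the tube leaves the chute (x of tube in the frame of chute below 0 m or y of tube in the frame of chute above 0.02 m or y of tube in the frame of chute below -0.02 m).
It fails at once if the tube is flicked (faster than 0.8 m/s) (linear speed of tube above 0.8 m/s).
It fails at once if another thing on the bench is moved more than 15 mm or knocked over (distance of any of offcut, jar, cap, wrench from where it was at the start of the episode above 0.015 m or angle between any of offcut, jar, cap, wrench's own z axis and vertical above 0.35 rad).
It also fails if it takes over 51 s, if anything falls off the work surface, if the arm or the gripper's body presses on something with over 40 N, if the wrist force passes 120 N, or if a joint passes its speed limit or range.

## Working session

There is one attempt and no reset: what is moved stays moved. The work goes in short steps, Python scripts to look and compute and a tool call to move; the robot and the scene stay as the last step left them, time stands still between calls to the robot, and variables do not carry over. Pictures are saved under pics/ and viewed, and the job is handed in when it is done.

Besides the shell and the picture viewer there is one more tool, called after "Call:" by a JSON object that holds its "fn" and its "kwargs". play_rows: Moves the arm, as the interface text tells. Its arguments: {"type":"object","properties":{"moves":{"type":"array","items":{"type":"array","items":{"type":"number"}}},"gripper":{"type":"number"},"grip_force":{"type":"number"}},"required":["moves"]}

```bash
ls; mkdir -p pics; python3 - <<'E'
from workcell import arm,cams
import cv2,json
for n in ["scene","top","wrist"]:
    s=cams.snapshot(n); cv2.imwrite(f"pics/{n}0.png",s["img"]); print(n,{k:v for k,v in s.items() if k!="img"})
print(arm.get_obs())
E
```

```text
pics
scene {'fx': 504.2888344634743, 'fy': 504.2888344634743, 'cx': 324.7784575133006, 'cy': 237.21153594820026, 'k1': -0.08049651834567831, 'origin': array([1007.41343179,  145.05958973,  845.54181433]), 'attitude': array([ 0.55192958,  0.79009901, -0.221087  , -0.14912356])}
top {'fx': 441.20812323453174, 'fy': 441.20812323453174, 'cx': 321.2921880473696, 'cy': 243.31936937338517, 'k1': -0.09516819332801549, 'origin': array([446.42206481, -17.63067086, 855.82342153]), 'attitude': array([-0.69336251,  0.71419475, -0.0690765 ,  0.06635303])}
wrist {'fx': 334.6349987411958, 'fy': 334.6349987411958, 'cx': 317.3304235790948, 'cy': 237.8919635577813, 'k1': 0.0031030294778201253, 'mount': array([[-1.98817114e-04, -9.56881192e-01, -2.90479507e-01,
         7.36873399e+01],
       [ 9.99999960e-01, -1.31696126e-04, -2.50618573e-04,
         3.31050201e-01],
       [ 2.01557173e-04, -2.90479545e-01,  9.56881180e-01,
        -1.42173297e+02],
       [ 0.00000000e+00,  0.00000000e+00,  0.00000000e+00,
         1.00000000e+00]])}
{'t': 0.15, 'joint_positions': array([-1.42533245e+00,  2.63406109e-01, -4.87797569e-02,  1.25939472e+00,
        1.38943327e-05,  1.41548575e+00]), 'qvel': array([ 1.17630654e-03, -1.82893547e-04,  2.11047413e-03, -1.53548049e-03,
       -2.96016339e-04, -9.56129090e-05]), 'joint_efforts': array([ 1.28371314e-03, -6.37826657e+01,  3.84647763e+01,  1.05530117e-02,
       -1.94835170e-04, -8.74760360e-06]), 'position': array([ 155.50003997, -501.2286054 ,  230.94334357]), 'tool_rot': array([ 9.88713062e-01,  1.49820986e-01,  8.87766370e-06, -3.92090700e-04]), 'force': array([-1.03561828, -0.49596448, -0.11509784]), 'torque': array([ 0.01658324,  0.00491025, -0.00229487]), 'gripper_width': 85.35427538246802}
```

View pics/scene0.png

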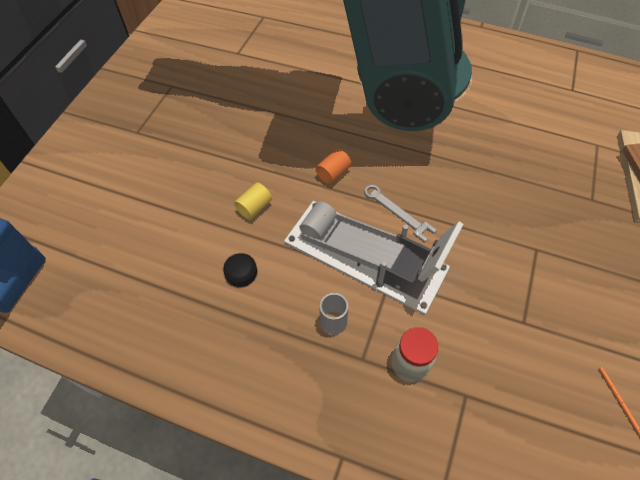

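View pics/top0.png

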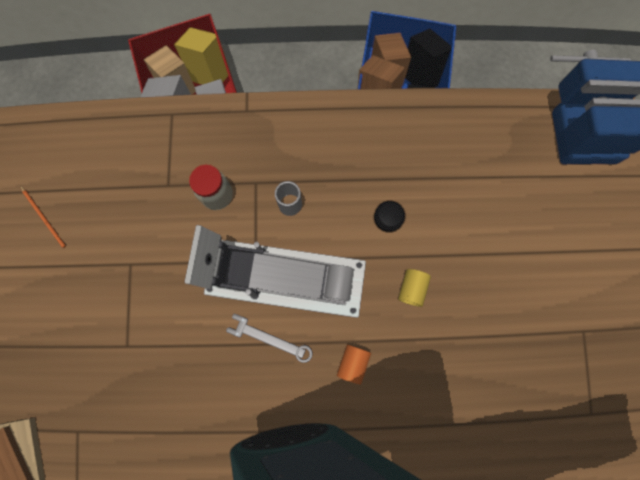

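View pics/wrist0.png

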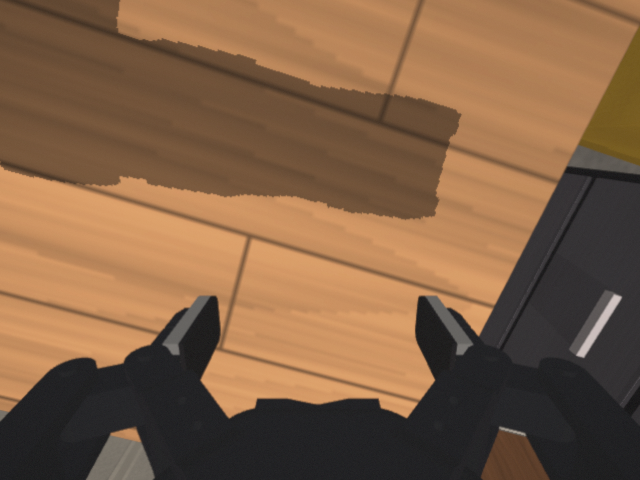

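The top view shows the grey tube in the chute at about (339,283). It could be mistaken for:
- the orange tube at (354,363)
- the yellow tube at (415,287)
- the standing grey offcut at (288,197)

I choose the grey one lying in the chute, and will check it in a crop. The drill plate is at (203,258), the wrench at (270,340), the cap at (390,216) and the jar at (210,185).

```bash
cat > h.py <<'E'
import numpy as np,cv2
from scipy.spatial.transform import Rotation as R
from workcell import arm,cams
def cam(s,obs=None):
    if "mount" in s:
        T=np.eye(4);T[:3,:3]=R.from_quat(obs["tool_rot"]).as_matrix();T[:3,3]=obs["position"]
        M=T@s["mount"];return M[:3,3],M[:3,:3]
    return np.array(s["origin"]),R.from_quat(s["attitude"]).as_matrix()
def ray(s,px,obs=None):
    o,A=cam(s,obs);d=np.array([(px[0]-s["cx"])/s["fx"],(px[1]-s["cy"])/s["fy"]]);u=d.copy()
    for _ in range(20):u=d/(1+s["k1"]*(u@u))
    v=A@np.array([u[0],u[1],1]);return o,v/np.linalg.norm(v)
def onz(s,px,z,obs=None):
    o,v=ray(s,px,obs);return o+v*(z-o[2])/v[2]
def tri(r1,r2):
    (a,u),(b,v)=r1,r2
    t=np.linalg.lstsq(np.stack([u,-v],1),b-a,rcond=None)[0]
    p,q=a+u*t[0],b+v*t[1];return (p+q)/2,np.linalg.norm(p-q)
def proj(s,P,obs=None):
    o,A=cam(s,obs);c=A.T@(np.array(P)-o);u=c[:2]/c[2];u=u*(1+s["k1"]*(u@u));return u*s["fx"]+[s["cx"],s["cy"]]
E
python3 - <<'E'
import cv2
a=cv2.imread("pics/top0.png")[215:330,180:380];cv2.imwrite("pics/topc.png",cv2.resize(a,None,fx=4,fy=4,interpolation=cv2.INTER_CUBIC))
a=cv2.imread("pics/scene0.png")[190:320,275:475];cv2.imwrite("pics/scenec.png",cv2.resize(a,None,fx=4,fy=4,interpolation=cv2.INTER_CUBIC))
E
```

```text
(no output)
```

View pics/topc.png

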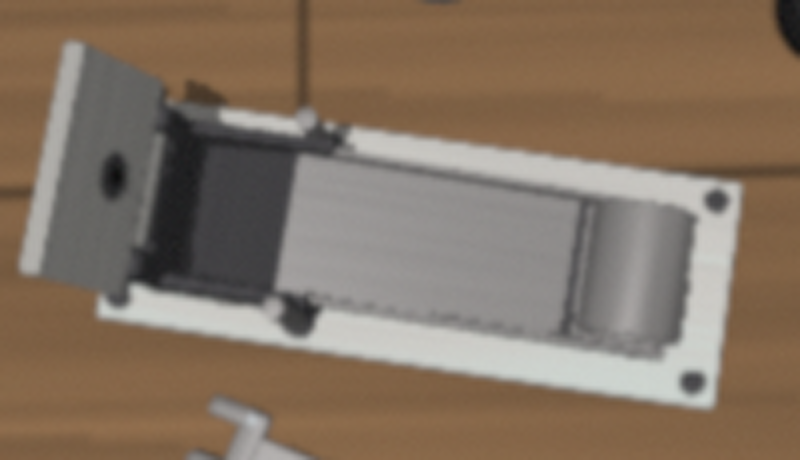

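View pics/scenec.png

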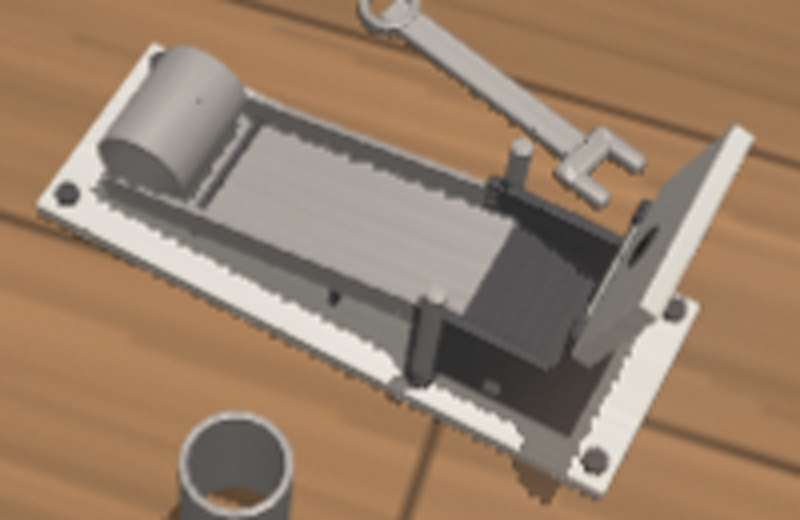

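```bash
cat > m.py <<'E'
from h import *
import pickle
T=cams.snapshot("top");S=cams.snapshot("scene")
t=lambda x,y:((x+.5)/4-.5+180,(y+.5)/4-.5+215)
s=lambda x,y:((x+.5)/4-.5+275,(y+.5)/4-.5+190)
C=[onz(T,t(*p),10) for p in [(742,183),(714,408),(98,318)]]
print("corners",np.round(C,1),np.linalg.norm(C[0]-C[1]),np.linalg.norm(C[1]-C[2]))
for n,a,b in [("pinA(+?)",(306,118),(432,297)),("pinB",(272,306),(521,147)),("crestA",(302,155),(465,312)),("crestB",(275,292),(518,222)),("edge1",(75,44),(650,310)),("edge2",(30,274),(750,133)),
 ("cornerLow+y",(742,183),(40,208)),("cornerlow-y",(714,408),(155,43)),("screwlow+",(716,200),(67,193)),("hole",(113,176),(642,243))]:
    p,g=tri(ray(T,t(*a)),ray(S,s(*b)));print(n,np.round(p,1),"gap %.1f"%g)
E
python3 m.py
```

```text
corners [[ 574.4 -107.4   10. ]
 [ 466.9  -89.    10. ]
 [ 517.7  205.    10. ]] 109.08425950742132 298.4272417775213
pinA(+?) [598.1  92.8  85.3] gap 1.0
pinB [514.4 107.9  88.4] gap 0.1
crestA [585.6 102.8  55.7] gap 7.0
crestB [524.7 114.6  42.7] gap 1.3
edge1 [616.4 177.3 161.4] gap 1.0
edge2 [522.9 195.3 159.1] gap 3.5
cornerLow+y [ 574.5 -106.4    6.9] gap 2.8
cornerlow-y [466.6 -87.9   9.6] gap 2.4
screwlow+ [565.9 -93.9  14.2] gap 0.2
hole [567.3 168.9 126.9] gap 0.0
```

The crop shows the grey tube lying against the low lip at crop (640,270), with the drill plate leaning back at (95,170). The rays agree with the text:
- The plate measures 109 x 298 mm.
- The pin tops come out at z 85–88.
- The leaf edge is at z≈160, which puts the leaf at about 1.88 rad.

The jig origin is about (546, 49). Its x axis points at a yaw of about 80.1°, with jig +y towards the robot.

Next I turn the tool so its x axis points downhill, which keeps the camera away from the leaf. That takes −243° of twist, which keeps joint 6 in range.

Call:
{"fn": "play_rows", "kwargs": {"moves": [[0, 0, 0, -8.5], [0, 0, 0, -8.5], [0, 0, 0, -8.5], [0, 0, 0, -8.5], [0, 0, 0, -8.5], [0, 0, 0, -8.5], [0, 0, 0, -8.5], [0, 0, 0, -8.5]], "gripper": 0.25}}

```text
t: 1.05
position: [155.5, -501.4, 231.2]
tool_rot: [0.734, 0.679, 0.0, -0.0]
force: [0.1, -0.4, -0.5]
gripper_width: 21.2
```

Call:
{"fn": "play_rows", "kwargs": {"moves": [[0, 0, 0, -8.5], [0, 0, 0, -8.5], [0, 0, 0, -8.5], [0, 0, 0, -8.5], [0, 0, 0, -8.5], [0, 0, 0, -8.5], [0, 0, 0, -8.5], [0, 0, 0, -8.5]]}}

```text
t: 1.85
position: [155.5, -501.4, 231.2]
tool_rot: [0.228, 0.974, 0.0, -0.0]
force: [0.1, -0.1, -0.1]
gripper_width: 21.5
```

Call:
{"fn": "play_rows", "kwargs": {"moves": [[0, 0, 0, -8.5], [0, 0, 0, -8.5], [0, 0, 0, -8.5], [0, 0, 0, -8.5], [0, 0, 0, -8.5], [0, 0, 0, -8.5], [0, 0, 0, -8.5], [0, 0, 0, -8.5]]}}

```text
t: 2.65
position: [155.5, -501.4, 231.2]
tool_rot: [-0.355, 0.935, 0.0, 0.0]
force: [0.1, 0.3, 0.3]
gripper_width: 21.5
```

Call:
{"fn": "play_rows", "kwargs": {"moves": [[0, 0, 0, -8.5], [0, 0, 0, -8.5], [0, 0, 0, -8.5], [0, 0, 0, -8.5], [0, 0, 0, -5], [0, 0, 0, 0]]}}

```text
t: 3.25
position: [155.5, -501.4, 231.2]
tool_rot: [-0.645, 0.764, 0.0, 0.0]
force: [-0.2, -0.7, -0.5]
gripper_width: 21.5
```

```bash
cat > st.py <<'E'
from h import *
o=arm.get_obs();M=R.from_quat(o["tool_rot"]).as_matrix()
J=np.array([546.,48.8,0]);ux=np.array([.172,.985,0]);uy=np.array([-.985,.172,0])
p=o["position"]-J
print("t",o["t"],"q",np.round(o["joint_positions"],2),"tcp",np.round(o["position"],1),"jig",np.round([p@ux,p@uy,p[2]],1),"yaw",np.degrees(np.arctan2(M[1,0],M[0,0])),"F",np.round(o["force"],1),"w",o["gripper_width"])
def to(j): # tool shift to reach jig pt
    return np.round(M.T@(J+ux*j[0]+uy*j[1]+[0,0,j[2]]-o["position"]),1)
E
python3 -c "
from st import *
print(to((-165,0,230)))"
```

```text
t 3.25 q [-1.43  0.26 -0.05  1.26 -0.   -2.83] tcp [ 155.5 -501.4  231.2] jig [-609.1  290.   231.2] yaw -99.69169704760574 F [-0.2 -0.7 -0.5] w 21.459895968243686
[-443.1 -291.7    1.3]
```

Call:
{"fn": "play_rows", "kwargs": {"moves": [[-20, -13, 0, 0], [-35, -23, 0, 0], [-37, -24, 0, 0], [-37, -24, 0, 0], [-37, -24, 0, 0], [-37, -24, 0, 0], [-37, -24, 0, 0], [-37, -24, 0, 0]]}}

```text
t: 4.05
position: [380.8, -257.5, 231.4]
tool_rot: [-0.643, 0.766, -0.0, 0.0]
force: [-0.0, -0.5, 0.0]
gripper_width: 21.6
```

Call:
{"fn": "play_rows", "kwargs": {"moves": [[-37, -25, 0, 0], [-37, -25, 0, 0], [-37, -25, 0, 0], [-35, -23, 0, 0], [-20, -14, 0, 0], [0, 0, 0, 0], [0, 0, 0, 0]]}}

```text
t: 4.75
position: [518.4, -114.1, 231.0]
tool_rot: [-0.644, 0.765, 0.0, -0.0]
force: [-2.2, -0.0, 0.3]
gripper_width: 21.3
```

```bash
python3 -c "
from st import *
w=cams.snapshot('wrist');cv2.imwrite('pics/w1.png',w['img'])
print(to((-165,0,120)))
for P in [(-104,30,42.5),(-104,-30,42.5),(-128,0,42.5),(60,33,44.5),(60,-33,44.5),(52,42.5,88),(52,-42.5,88)]:
  print(P,np.round(proj(w,J+ux*P[0]+uy*P[1]+np.array([0,0,P[2]]),o)))
"
```

```text
t 4.75 q [-0.37  0.27 -0.03  1.26 -0.   -1.77] tcp [ 518.4 -114.1  231. ] jig [-165.2   -0.9  231. ] yaw -99.82343745976301 F [-2.2 -0.   0.3] w 21.310240775019945
[ -0.3   0.8 111. ]
(-104, 30, 42.5) [346. 270.]
(-104, -30, 42.5) [290. 270.]
(-128, 0, 42.5) [318. 248.]
(60, 33, 44.5) [345. 398.]
(60, -33, 44.5) [290. 398.]
(52, 42.5, 88) [357. 422.]
(52, -42.5, 88) [278. 422.]
```

View pics/w1.png

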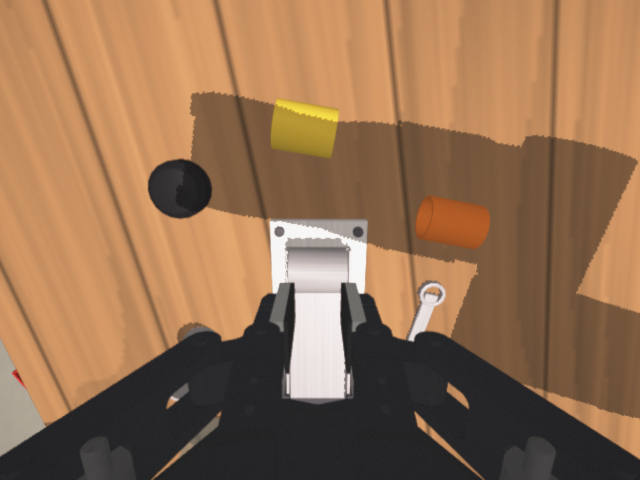

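The wrist view shows the tube at (318,270), its rear edge at row 247, and the crest line at row 398. All are within 1–2 px of my projected points, so the jig pose holds. I descend behind the tube.

Call:
{"fn": "play_rows", "kwargs": {"moves": [[0, 1, 25, 0], [0, 0, 40, 0], [0, 0, 40, 0], [0, 0, 40, 0], [0, 0, 30, 0], [0, 0, 15, 0], [0, 0, 8, 0], [0, 0, 0, 0]]}}

```text
t: 5.6
position: [516.8, -114.7, 32.9]
tool_rot: [-0.644, 0.765, 0.0, -0.0]
force: [-0.2, 0.7, 0.6]
gripper_width: 21.3
```

```bash
python3 -c "
from st import *
w=cams.snapshot('wrist');cv2.imwrite('pics/w2.png',w['img'])
s=cams.snapshot('scene');cv2.imwrite('pics/s2.png',cv2.resize(s['img'][170:320,265:465],None,fx=4,fy=4,interpolation=2))
"
```

```text
t 5.6 q [-0.37  0.41 -0.4   0.76 -0.   -1.77] tcp [ 516.8 -114.7   32.9] jig [-166.1    0.6   32.9] yaw -99.86408980471924 F [-0.2  0.7  0.6] w 21.298873578378245
```

View pics/w2.png

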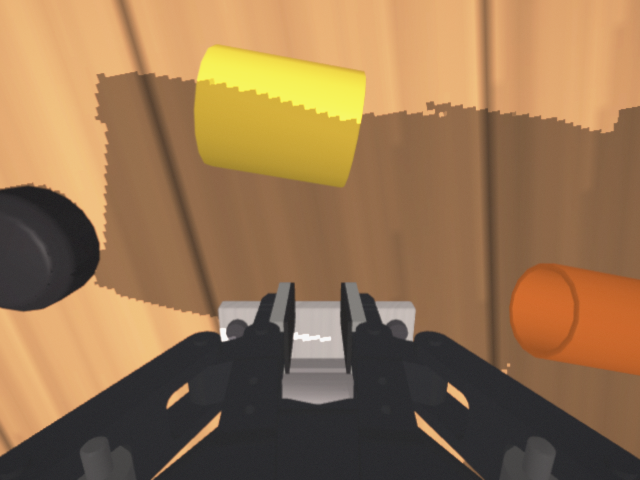

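View pics/s2.png

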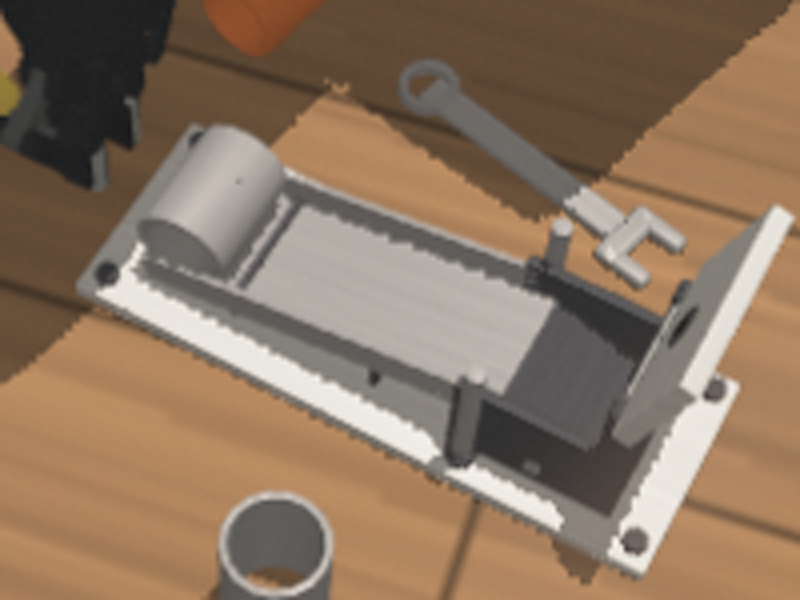

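The fingertips stand behind the tube and level with its lower half. Nothing is touched, and the orange and yellow look-alikes are left alone. I roll the tube up slowly.

Call:
{"fn": "play_rows", "kwargs": {"moves": [[-8, 0, 0, 0], [-8, 0, 0, 0], [-6, 0, 0, 0], [-5, 0, -0.8, 0], [-5, 0, -0.8, 0], [-7, 0, -1.1, 0], [-8, 0, -1.3, 0], [-8, 0, -1.3, 0]]}}

```text
t: 6.5
position: [526.9, -59.4, 38.7]
tool_rot: [-0.644, 0.765, -0.0, -0.0]
force: [-0.0, -3.4, 2.8]
gripper_width: 21.5
```

```bash
python3 -c "
from st import *
s=cams.snapshot('scene');cv2.imwrite('pics/s3.png',cv2.resize(s['img'][170:320,265:465],None,fx=4,fy=4,interpolation=2))
"
```

```text
t 6.5 q [-0.27  0.41 -0.39  0.77 -0.   -1.67] tcp [526.9 -59.4  38.7] jig [-109.9    0.2   38.7] yaw -99.77210426601252 F [-0.  -3.4  2.8] w 21.514060385202047
```

View pics/s3.png

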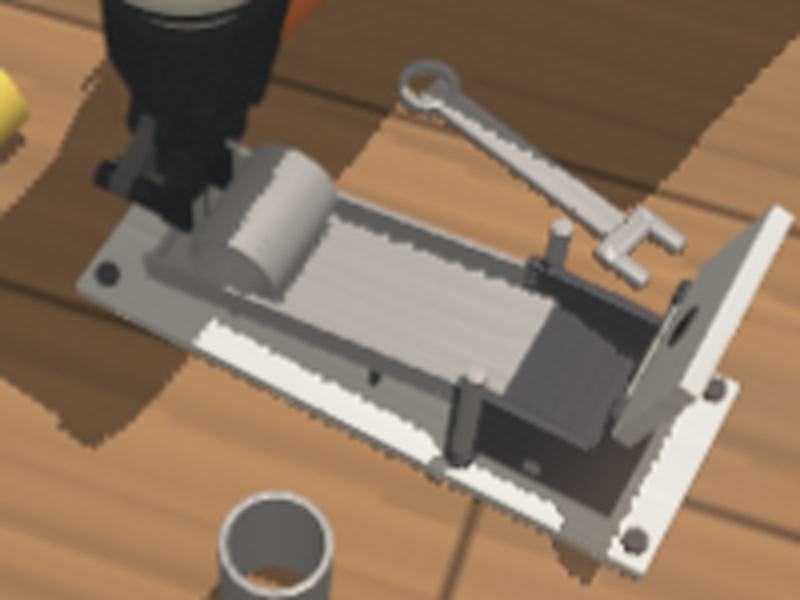

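The tube is rolling squarely up the chute, from crop (210,200) to (270,225), with about 4 N on the tool. I continue.

Call:
{"fn": "play_rows", "kwargs": {"moves": [[-9, 0, -1.4, 0], [-10, 0, -1.6, 0], [-10, 0, -1.6, 0], [-10, 0, -1.6, 0], [-10, 0, -1.6, 0], [-10, 0, -1.6, 0], [-10, 0, -1.6, 0], [-10, 0, -1.6, 0]]}}

```text
t: 7.35
position: [540.3, 18.7, 51.3]
tool_rot: [-0.644, 0.765, 0.0, -0.0]
force: [-1.5, -3.1, 2.0]
gripper_width: 21.2
```

Call:
{"fn": "play_rows", "kwargs": {"moves": [[-8, 0, -1.3, 0], [-7, 0, -1.1, 0], [-7, 0, -1.1, 0], [-6, 0, -1, 0], [-5, 0, -0.8, 0], [-4, 0, -0.6, 0], [-3, 0, -0.5, 0], [-2, 0, -0.3, 0]]}}

```text
t: 8.15
position: [547.3, 59.4, 57.9]
tool_rot: [-0.644, 0.765, -0.0, 0.0]
force: [-0.3, -4.0, 3.2]
gripper_width: 21.3
```

```bash
python3 -c "
from st import *
s=cams.snapshot('scene');cv2.imwrite('pics/s4.png',cv2.resize(s['img'][170:320,265:465],None,fx=4,fy=4,interpolation=2))
"
```

```text
t 8.15 q [-0.04  0.42 -0.31  0.84  0.   -1.44] tcp [547.3  59.4  57.9] jig [10.7  0.5 57.9] yaw -99.76498054368868 F [-0.3 -4.   3.2] w 21.262459793393695
```

View pics/s4.png

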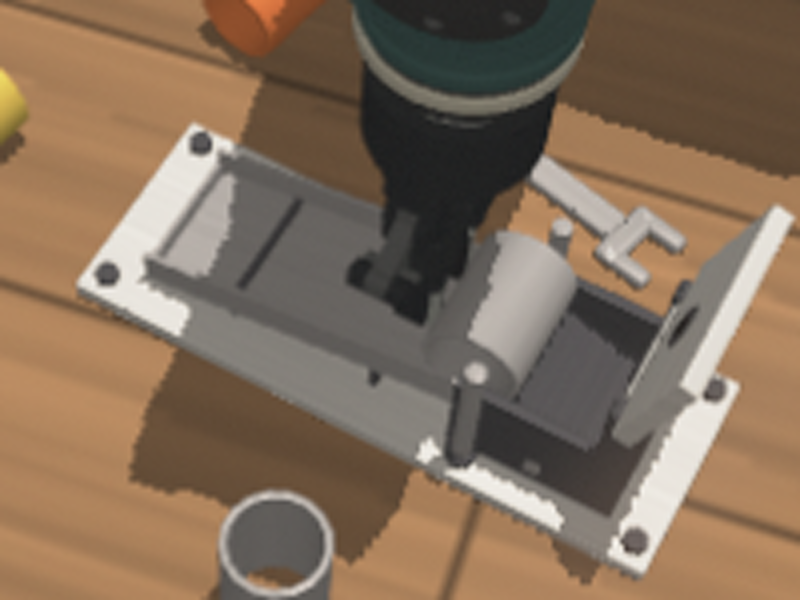

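The tube is near the crest, at crop (505,310) beside the pins, and the gripper body is clear of the leaf. I move in slow steps over the crest.

Call:
{"fn": "play_rows", "kwargs": {"moves": [[-3, 0, -0.5, 0], [-3, 0, -0.5, 0], [-3, 0, -0.5, 0], [-3, 0, -0.5, 0], [-3, 0, -0.5, 0], [-3, 0, -0.5, 0], [-2, 0, -0.3, 0], [0, 0, 0, 0]]}}

```text
t: 9.0
position: [550.7, 79.4, 61.1]
tool_rot: [-0.645, 0.765, 0.0, 0.0]
force: [0.5, -0.5, 0.3]
gripper_width: 21.2
```

```bash
python3 -c "
from st import *
s=cams.snapshot('scene');cv2.imwrite('pics/s5.png',cv2.resize(s['img'][170:320,265:465],None,fx=4,fy=4,interpolation=2))
"
```

```text
t 9.0 q [-0.    0.42 -0.29  0.86  0.   -1.4 ] tcp [550.7  79.4  61.1] jig [30.9  0.6 61.1] yaw -99.74098633893821 F [ 0.5 -0.5  0.3] w 21.16851116894862
```

View pics/s5.png

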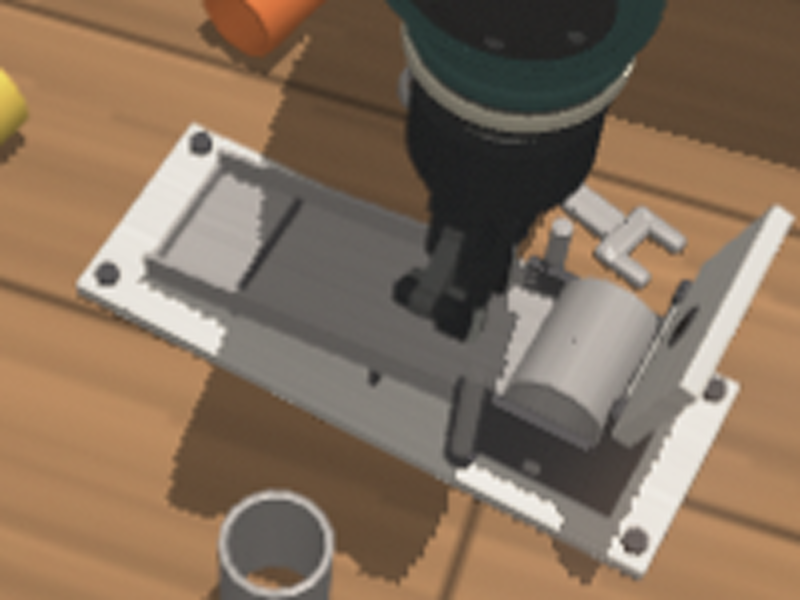

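The tube has dropped into the seat against the stop at crop (580,360), and the force is back to about 0. I back off, rise, and pass over the leaf (edge at z 162) to its rear.

Call:
{"fn": "play_rows", "kwargs": {"moves": [[4, 0, -10, 0], [4, 0, -25, 0], [0, 0, -40, 0], [0, 0, -40, 0], [0, 0, -40, 0], [0, 0, -25, 0], [-20, 0, -5, 0], [-30, 0, 0, 0]]}}

```text
t: 9.85
position: [558.4, 119.6, 248.5]
tool_rot: [-0.643, 0.765, -0.001, 0.001]
force: [0.6, -0.1, -0.5]
gripper_width: 21.2
```

Call:
{"fn": "play_rows", "kwargs": {"moves": [[-30, 0, 0, 0], [-30, 0, 0, 0], [-30, 0, 0, 0], [-25, 0, 0, 0], [-12, 0, 0, 0], [0, 0, 0, 0]]}}

```text
t: 10.45
position: [579.4, 246.1, 246.3]
tool_rot: [-0.645, 0.764, 0.0, 0.0]
force: [-0.2, 1.3, -0.3]
gripper_width: 21.1
```

```bash
python3 -c "
from st import *
print(to((190,0,140)))
w=cams.snapshot('wrist');cv2.imwrite('pics/w6.png',w['img'])
s=cams.snapshot('scene');cv2.imwrite('pics/s6.png',cv2.resize(s['img'][170:320,265:465],None,fx=4,fy=4,interpolation=2))
"
```

```text
t 10.45 q [ 0.27  0.45  0.28  1.4   0.   -1.13] tcp [579.4 246.1 246.3] jig [200.1   1.1 246.3] yaw -99.69356261208968 F [-0.2  1.3 -0.3] w 21.091646692026575
[ 10.2  -1.  106.3]
```

View pics/w6.png

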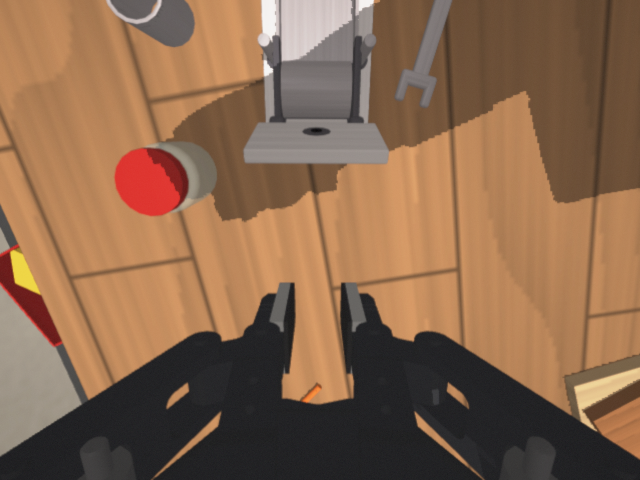

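View pics/s6.png

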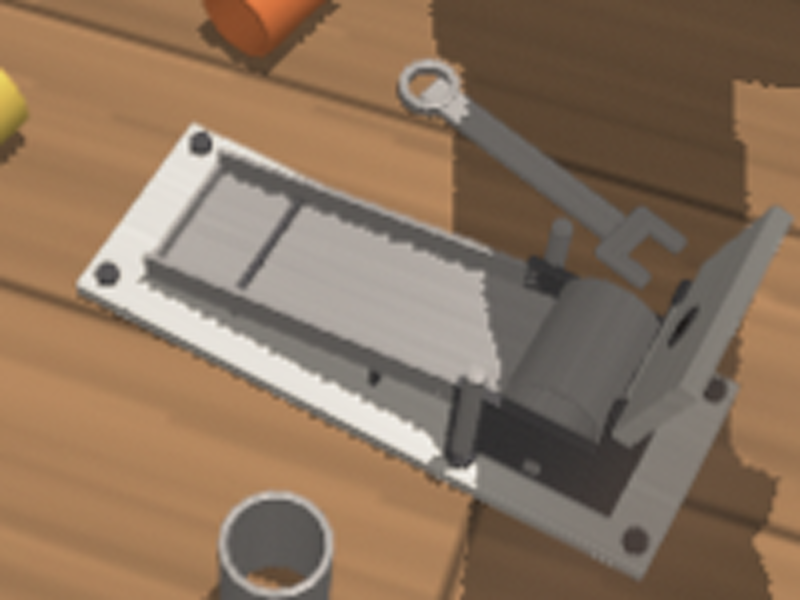

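The tube stays seated. The leaf's back edge is at wrist (316,150) and the jar at (165,180), clear of the path. I lower to z≈140 behind the leaf.

Call:
{"fn": "play_rows", "kwargs": {"moves": [[0, 0, 20, 0], [0, 0, 35, 0], [0, -1, 30, 0], [0, 0, 15, 0], [0, 0, 6, 0], [0, 0, 0, 0]]}}

```text
t: 11.15
position: [580.2, 244.4, 140.2]
tool_rot: [-0.644, 0.765, 0.0, -0.0]
force: [0.0, 0.1, 0.4]
gripper_width: 21.2
```

Call:
{"fn": "play_rows", "kwargs": {"moves": [[10, 0, 0, 0], [10, 0, 0, 0], [8, 0, 0, 0], [7, 0, 0, 0], [6, 0, 0, 0], [6, 0, 0, 0], [6, 0, 0, 0], [6, 0, 0, 0]]}}

```text
t: 11.95
position: [570.4, 186.8, 140.2]
tool_rot: [-0.644, 0.765, 0.0, 0.0]
force: [-0.0, 0.9, 0.5]
gripper_width: 21.1
```

```bash
python3 -c "
from st import *
s=cams.snapshot('scene');cv2.imwrite('pics/s7.png',cv2.resize(s['img'][150:320,275:475],None,fx=3.5,fy=3.5,interpolation=2))
"
```

```text
t 11.95 q [ 0.18  0.43 -0.04  1.1   0.   -1.22] tcp [570.4 186.8 140.2] jig [140.2  -0.2 140.2] yaw -99.75618678695646 F [-0.   0.9  0.5] w 21.141525491658946
```

View pics/s7.png

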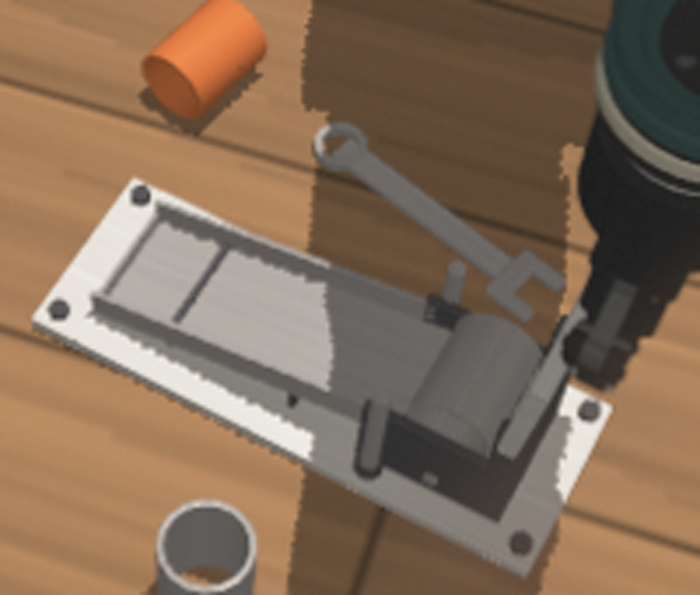

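The leaf is about upright and moving with the fingers under about 1 N. I continue past the tipping point.

Call:
{"fn": "play_rows", "kwargs": {"moves": [[5, 0, 0, 0], [5, 0, 0, 0], [5, 0, 0, 0], [5, 0, 0, 0], [5, 0, 0, 0], [5, 0, 1, 0], [5, 0, 1, 0], [4, 0, 2, 0]]}}

```text
t: 12.8
position: [563.7, 148.2, 136.1]
tool_rot: [-0.644, 0.765, -0.0, 0.0]
force: [-0.4, -0.7, 0.3]
gripper_width: 21.2
```

Call:
{"fn": "play_rows", "kwargs": {"moves": [[4, 0, 2, 0], [4, 0, 2, 0], [4, 0, 2, 0], [4, 0, 2, 0], [0, 0, 0, 0], [0, 0, 0, 0], [0, 0, 0, 0]]}}

```text
t: 13.5
position: [561.1, 133.1, 128.2]
tool_rot: [-0.644, 0.765, -0.0, 0.0]
force: [0.4, -0.0, 0.3]
gripper_width: 21.4
```

```bash
python3 -c "
from st import *
s=cams.snapshot('scene');cv2.imwrite('pics/s8.png',cv2.resize(s['img'][150:320,275:475],None,fx=3.5,fy=3.5,interpolation=2))
"
```

```text
t 13.5 q [ 0.09  0.4  -0.13  1.04  0.   -1.31] tcp [561.1 133.1 128.2] jig [ 85.6  -0.4 128.2] yaw -99.76077654973473 F [ 0.4 -0.   0.3] w 21.412265218876346
```

View pics/s8.png

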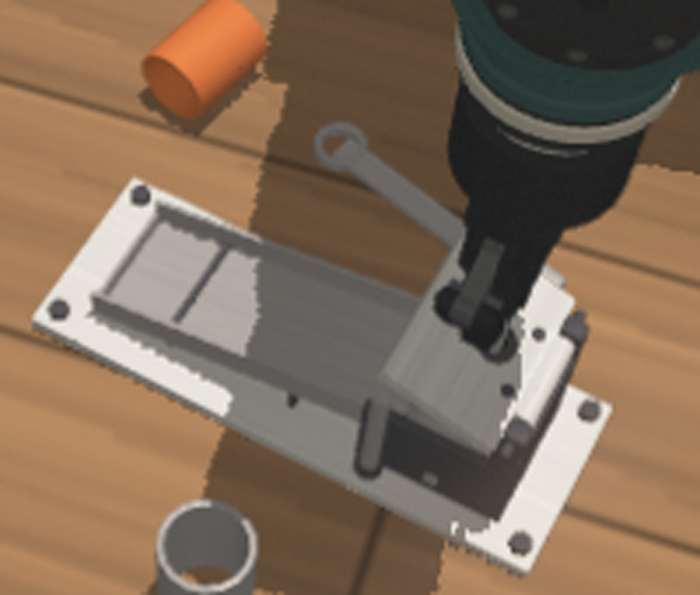

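The leaf has fallen shut onto the pins. Now a light press near its free edge makes sure it is fully down.

Call:
{"fn": "play_rows", "kwargs": {"moves": [[12, 0, 0, 0], [13, 0, 0, 0], [0, 0, 10, 0], [0, 0, 8, 0], [0, 0, 5, 0], [0, 0, 2, 0], [0, 0, 1, 0], [0, 0, 0, 0]]}}

```text
t: 14.35
position: [556.8, 108.5, 102.1]
tool_rot: [-0.644, 0.765, 0.0, -0.0]
force: [-0.3, -0.4, -0.1]
gripper_width: 21.2
```

Call:
{"fn": "play_rows", "kwargs": {"moves": [[0, 0, 1, 0], [0, 0, 1, 0], [0, 0, 1, 0], [0, 0, 0, 0]]}}

```text
t: 14.75
position: [556.7, 108.3, 99.1]
tool_rot: [-0.644, 0.765, 0.0, -0.0]
force: [-0.1, 0.1, 0.8]
gripper_width: 21.2
```

Call:
{"fn": "play_rows", "kwargs": {"moves": [[0, 0, 0.7, 0], [0, 0, 0.7, 0], [0, 0, 0.6, 0], [0, 0, 0, 0]]}}

```text
t: 15.15
position: [556.9, 108.3, 98.0]
tool_rot: [-0.644, 0.765, -0.0, 0.0]
force: [-3.5, -0.4, 12.0]
gripper_width: 21.1
```

Contact at tip z≈98 with 12 N, which matches the plate's closed top height of 98 mm. I retreat upward and clear.

Call:
{"fn": "play_rows", "kwargs": {"moves": [[0, 0, -5, 0], [0, 0, -15, 0], [0, 0, -35, 0], [0, 0, -40, 0], [0, 0, -40, 0], [15, 10, -10, 0], [30, 20, 0, 0], [35, 30, 0, 0]]}}

```text
t: 15.95
position: [483.8, 39.1, 241.7]
tool_rot: [-0.645, 0.764, -0.0, 0.0]
force: [-0.2, -1.5, -0.6]
gripper_width: 21.6
```

Call:
{"fn": "play_rows", "kwargs": {"moves": [[35, 30, 0, 0], [35, 30, 0, 0], [35, 25, 0, 0], [30, 20, 0, 0], [15, 10, 0, 0], [0, 0, 0, 0], [0, 0, 0, 0]]}}

```text
t: 16.65
position: [345.1, -88.7, 242.1]
tool_rot: [-0.644, 0.765, -0.0, 0.0]
force: [-0.5, -0.4, 0.6]
gripper_width: 21.1
```

```bash
python3 -c "
from st import *
s=cams.snapshot('scene');cv2.imwrite('pics/s9.png',s['img']);cv2.imwrite('pics/s9c.png',cv2.resize(s['img'][190:320,275:475],None,fx=4,fy=4,interpolation=2))
t=cams.snapshot('top');cv2.imwrite('pics/t9.png',t['img']);cv2.imwrite('pics/t9c.png',cv2.resize(t['img'][215:330,180:380],None,fx=4,fy=4,interpolation=2))
for P in [(45.5,48,98),(45.5,-48,98)]:
  W=J+ux*P[0]+uy*P[1]+np.array([0,0,P[2]])
  print(P,(proj(s,W)-[275,190])*4,(proj(t,W)-[180,215])*4)
"
```

```text
t 16.65 q [-0.48 -0.03 -0.37  1.23  0.   -1.88] tcp [345.1 -88.7 242.1] jig [-170.   174.2  242.1] yaw -99.84403534586548 F [-0.5 -0.4  0.6] w 21.084640979956067
(45.5, 48, 98) [514.15633142 115.86884659] [280.91107833 320.56497009]
(45.5, -48, 98) [415.49184129 281.96948651] [318.26537647 103.48683791]
```

View pics/s9c.png

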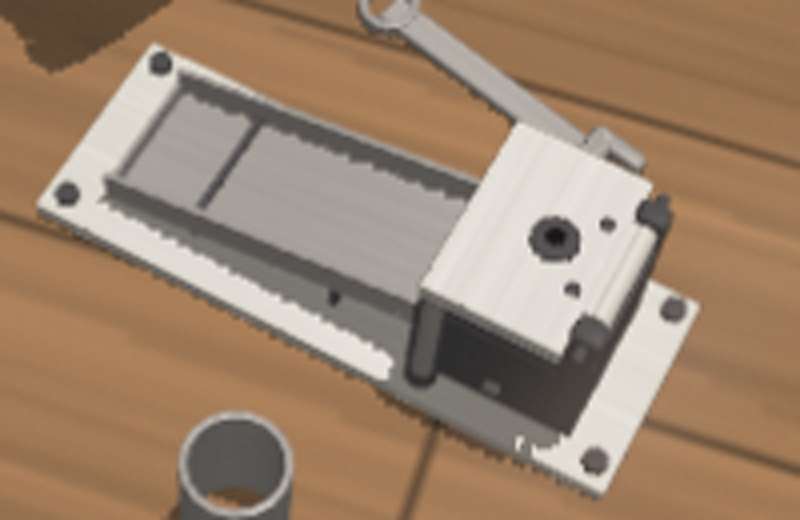

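View pics/t9.png

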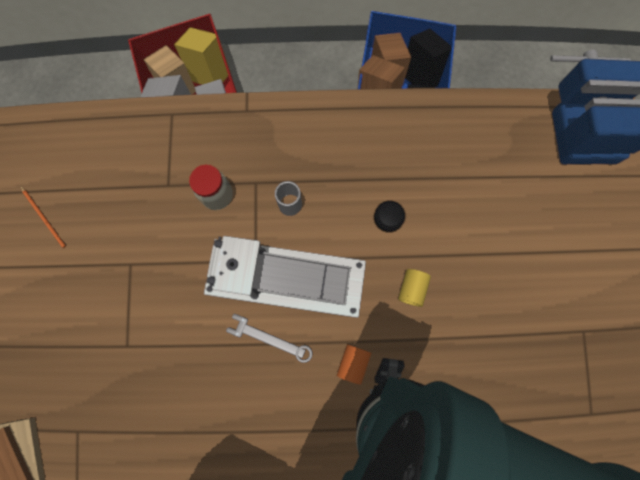

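View pics/t9c.png

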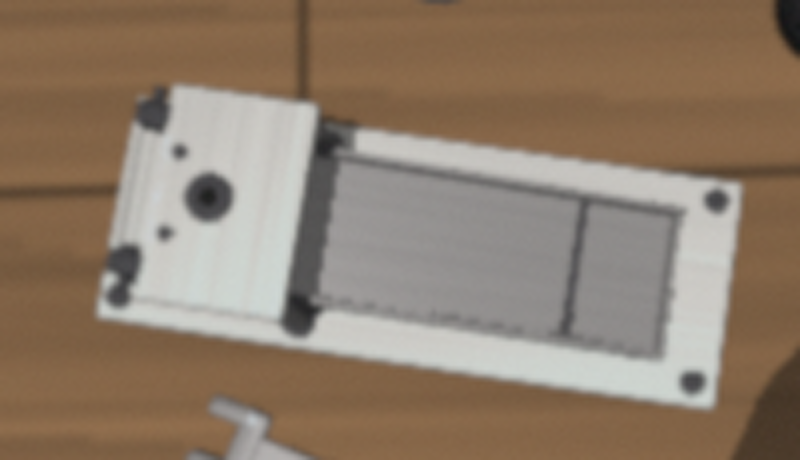

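The drill plate lies level. In the top crop its free-edge corners are at (282,320) and (318,103), against (281,321) and (318,103) expected for closed. The chute is empty, and the jar, offcut, cap and wrench are at their starting pixels. The hand is clear.

```bash
python3 -c "
from workcell import arm
print(arm.finish_job())"
```

```text
the job is handed in; nothing more can be done
None
```

The tube is in the seat with the drill plate closed over it, and I handed the job in at about 16.7 s. `finish_job()` reports no verdict, so the result rests on my own checks.

I rolled the grey tube up the chute with the fingertips, at about 4 N on the tool in the readings. It went over the crest into the seat. I then pushed the drill plate over from behind until it fell shut, and pressed it down lightly.

**Last checks:**
- **Tube:** a picture taken before the plate closed showed it in the seat against the stop. Afterwards the chute was empty. I did not see the tube itself again once the plate was down.
- **Plate:** the press met it at z ≈ 98 mm with 12 N, which is the closed height. In the top view its free edge matched the closed position to under 1 pixel.
- **Bystanders:** the jar, offcut, cap and wrench were at their starting pixels in the top view. I judged this by eye, not by measuring.
- **Hand:** it was clear of everything.

**Disagreement:** in the scene camera the plate's free-edge corners came out about 2 pixels from the closed position. Early ray checks between the two cameras showed gaps of about 2–3 mm, so I put this down to calibration.

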